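# Refit the menu panel of a lit counter sign and switch it on

## Task

The counter menu sign lies on its back with the rail nearest you flipped open and its acrylic menu panel not quite in. Slide the panel gently in until you feel it meet the far stop, snap the open rail over so that it stays shut on the panel, and switch the sign on at the rocker in its foot. Do not force anything - the acrylic cracks and the switch breaks - and leave the other things on the counter where they are.

Things in the scene. Friction and masses are not known exactly. Their poses are not given: they have to be found in the camera images.
- sign: Menu sign on its back, fixed to the counter: an oak foot (x = +86 to +132, y = -125 to +125, top z = 36 mm) carrying an aluminium snap frame. x points from the frame's open near rail to the foot, y along the rails, z up; origin on the underside. The frame is screwed on through slots: it may sit up to 5 mm nearer or farther in x than drawn here, which no reading tells: it must be felt.
- panel: White acrylic A5 menu panel with grey printed bars, 148 (its x) x 210 x 4 mm, 0.1 to 0.2 kg. Origin: centre of its underside; axes as the sign's. Loose on the frame's white bed (top z = 24 mm), under the far and side rails (shut, fixed, underside z = 29.5, top 33 mm), 1.5 mm side play. Starts 3 to 14 mm short of home. Slides with under 2 N at first; over 12 N from the robot cracks it.
- stop (a point): Drawn place of the rigid far stop: x = +74, z = 26 mm of the sign, under the far rail; truly within 5 mm of it in x, as the frame sits. A rubber light seal in front of it must be pressed flush by the panel: the last 2.5 mm take some 3 to 7 N, then the panel stops dead (home) and stays. Its near edge then stands 2 mm over the bed's edge.
- gutter (a point): Drawn middle of the gutter between near rail and bed, on its floor: x = -86, y = 0, z = 14 mm of the sign (truly within 5 mm in x). With the rail open, the room behind the panel's near edge is clear for at least 28 mm in x, |y| under 100 mm, down to the floor: a shut gripper's tips, at about z = 20 mm, can push the edge. Corner caps beyond |y| = 106 mm.
- rail (a joint): Angle of the near snap rail (rad): 0 open, leaning outwards past upright (start); 1.7 shut. L profile 205 mm long, hinged along y at x = -100 (as drawn), z = 12 mm of the sign; web 21 mm, flange 38 mm. Over-centre spring: drives it open below 0.85 and shut above 0.85 rad. About 0.15 N m (4 N square to the flange's edge) starts it; it eases to nothing at 0.85.
- rail_edge (a point): Drawn place, open, of the middle of the rail flange's free edge, outer face: x = -125, z = 47 mm of the sign (fixed mark). Half way the edge is at x = -90, z = 54; shut x = -62, z = 33 (as drawn). It rises as it starts, so a finger pushing it level rubs and may bind. A tooth under the flange shuts close behind the panel's edge: a panel 2 mm or more short holds the rail off.
- rocker (a joint): Angle of the rocker switch (rad): 0 off (start), 0.4 on; sprung away from 0.2 to either end. A shallow V of two black halves, each 15 mm along the sign's y, 22 mm wide, pivot along its x. Off: the -y half is level, the +y half stands up, its end 6 mm higher. Pressing that end takes about 6 N, falling to nothing half way (3 mm down); then it snaps over and lies level.
- switch (a point): Rocker pivot, middle of the switch, at the level half's top: x = +108, y = +60, z = 38.5 mm of the sign (exact: it is in the foot); 1 mm above the bezel (30 x 39 mm), 2.5 mm above the foot. Over 20 N from the robot on the sign, its rail or switch breaks it.
- coin_dish: White ceramic coin dish, 100 mm across, 28 mm high, beside the sign. Leave it alone.
- card_terminal: Grey hand-held card terminal, 155 x 76 x 22 mm, beside the sign. Leave it alone.
- bar_carton: Open cardboard carton of chocolate bars, 150 x 85 x 45 mm, on the counter. Leave it alone.

How it is judged:
By the outcome, as a careful person would: the job done as asked, in the order asked, and still so for the second after the job is handed in, with the robot touching nothing.
It also fails if it takes over 72 s, if anything falls off the work surface, if the arm or the gripper's body presses on something with over 40 N, if the wrist force passes 120 N, or if a joint passes its speed limit or range.

## Robot

A 6-joint arm with a two-finger parallel gripper is mounted at the origin on the work surface. World frame = base frame: x ahead of the robot, y to its left, z up, the work surface at z = 0. Lengths are in m, angles in rad, forces in N, time in s.
With the tool pointing down it reaches from about 0.275 to 0.75 m from the base axis. Payload 10.2 kg.
Tool frame: the origin (TCP) lies at the very end of the fingers, on their centre line; the grasp point (between the pads) lies 19 mm behind it; z points along the fingers, y is the line along which they close (so a half turn about z gives the same grasp; the last joint's range is limited). The gripper opens to 85 mm and grips with 20 to 120 N. Pads are 22 mm wide; open, the fingers measure 114 mm over their backs; the gripper's body (76 mm by 85 mm) begins 54 mm behind the grasp point. The pads swing forward as they close: fully open they stand 13 mm farther back than shut.
Start: joints at [0.936, 0.313, 1.498, -0, 1.331, -0.223], TCP at [0.21, 0.481, 0.231] pointing down, gripper open.
Joint ranges: [-2.94, 2.94], [-0.97, 2.17], [0.19, 2.56], [-1.23, 4.37], [0.02, 3.11], [-2.88, 2.88]. Speed limits (rad/s): [2.39, 2.39, 3.01, 3.14, 3.14, 3.14].

## Interface

Orientations are given as a unit quaternion [x, y, z, w].
In Python, from station import robot, read_camera gives the robot as it stands.
- The arm moves only by the tool jog_arm, never from a script. Its argument "rows" is text: rows parted by semicolons, each of 7 numbers parted by spaces: the turn, a rotation vector about the tool's x, y, z in rad, then the shift along the tool's x, y, z in m, then the closure in counts, from 0 (fully open) to 255 (shut). In form: ax ay az tx ty tz grip; .... A call has 1 to 12 rows; each row shifts and turns the commanded pose from where the row before left it, along the tool's axes as they then stand; what a row does not reach is not made up. A row lasts 1/8 s, in which the tool goes at most 62.5 mm and 10.7 degrees, less where a joint would pass 70% of its speed; a pose out of reach is approached as far as the arm can. A call with a gripper value outside its range is refused whole. The fingers move at their own pace and stop on an object; "newtons" is the grip in N (left out, the last holds). Time passes only in rows, so rows that do not move let the fingers close. It gives the time, the measured TCP pose, the force, the opening and the grip force at its end, in the units of the state.
- robot.sense(): the state, without advancing time (a new reading comes with each control period).
- read_camera(name): name is "scene" or "top" or "wrist"; returns a dict with "img" (420x560x3 uint8, red, green, blue), "depth" (420x560 float32, m along the optical axis (not along the pixel's ray), 0 where there is no reading), "vfov" (degrees; the focal length in pixels is half the picture's height over the tangent of half this angle, whatever the lens; pixels are square), "cx", "cy" (the principal point, pixels), "k1" (the pictures are not rectified: a ray, as slopes to the right and down, at radius r is drawn at 1 + k1 r^2 times it, then the intrinsics apply), "R" (3x3) and "t" (3): a world point X has camera coordinates R X + t; the wrist camera has in their place "tool_from_camera" (4x4, takes a point from camera to tool coordinates, whose origin is the TCP and whose axes are the flange's). Camera axes: x right, y down, z forward; pixel columns grow to the right and rows downward; lengths in m; the calibration is good to about 2 mm. A picture is of the moment at which its call begins: read the wrist's pose just before it.
- robot.job_done(): hands the job in; it is judged then, once.
The state is a dict: "clock": time; "joint_pos": joint angles; "dq": joint speeds; "joint_torque": joint torques, N m; "ee_pos": TCP position; "orientation": TCP orientation; "contact_force": force on the tool from outside, world axes, zero at the start; "moment": the same for the moment, N m; "opening": finger opening in m; "grip_force": force on a finger pad.
Only numpy, scipy, OpenCV 4.12 (cv2) and the standard library are available. Lean on these libraries where they do the work, as an engineer would, in place of code of your own. Each camera call takes 0.05 s, during which the arm holds its last target. There are 200 camera calls.

## Working session

There is one attempt and no reset: what is moved stays moved. The work goes in short steps, Python scripts to look and compute and a tool call to move; the robot and the scene stay as the last step left them, time stands still between calls to the robot, and variables do not carry over. Pictures are saved under pics/ and viewed, at most 10 in all, crops included, and the job is handed in when it is done.

Besides the shell and the picture viewer there is one more tool, called after "Call:" in YAML: its name, and indented under it one key for each argument. jog_arm: Moves the arm, as the interface text tells. Its arguments: {"type":"object","properties":{"rows":{"type":"string"},"newtons":{"type":"number"}},"required":["rows"]}

```bash
mkdir -p pics; ls; python3 - <<'E'
from station import robot, read_camera
import cv2,numpy as np
s=robot.sense();print({k:np.round(v,3) for k,v in s.items()})
for n in("top","scene"):
    c=read_camera(n);cv2.imwrite(f"pics/{n}1.png",c["img"][:,:,::-1]);np.savez(f"{n}1.npz",**c)
    print(n,c["vfov"],c["cx"],c["cy"],c["k1"],c["R"],c["t"])
E
```

```text
pics
{'clock': np.float64(0.0), 'joint_pos': array([ 0.936,  0.313,  1.498,  0.   ,  1.331, -0.223]), 'dq': array([ 0.   ,  0.   ,  0.   ,  0.001, -0.   ,  0.   ]), 'joint_torque': array([ 1.0000e-03, -4.1225e+01, -2.5975e+01, -0.0000e+00,  4.0000e-03,
        0.0000e+00]), 'ee_pos': array([0.21 , 0.481, 0.231]), 'orientation': array([ 0.204,  0.979, -0.001, -0.   ]), 'contact_force': array([-0.34 , -0.019,  0.111]), 'moment': array([ 0.006,  0.005, -0.011]), 'grip_force': np.float64(0.0), 'opening': np.float64(0.085)}
top 42.23167474777105 280.8619038862196 215.69825996241948 -0.050956934109787064 [[-0.01475817 -0.99972773  0.01807378]
 [-0.98599142  0.01154717 -0.16639585]
 [ 0.16614185 -0.02027629 -0.98589338]] [-0.02110141  0.51207186  1.33523731]
scene 43.670840919277126 275.5840868934928 208.58653158302224 -0.20587335555751157 [[ 0.25412578  0.9671696   0.00174962]
 [ 0.72981114 -0.19057165 -0.65655018]
 [-0.63466194  0.16812322 -0.75428032]] [-0.10455006 -0.31101619  1.4815164 ]
```

View pics/top1.png

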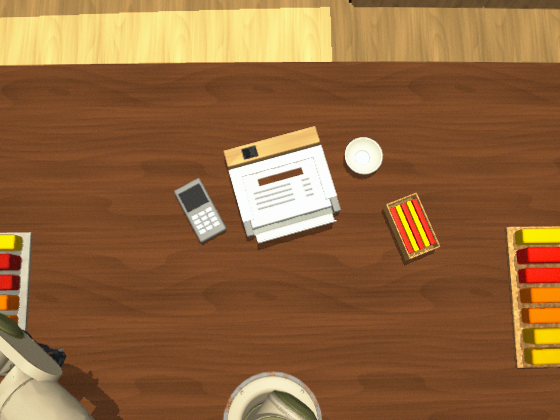

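View pics/scene1.png

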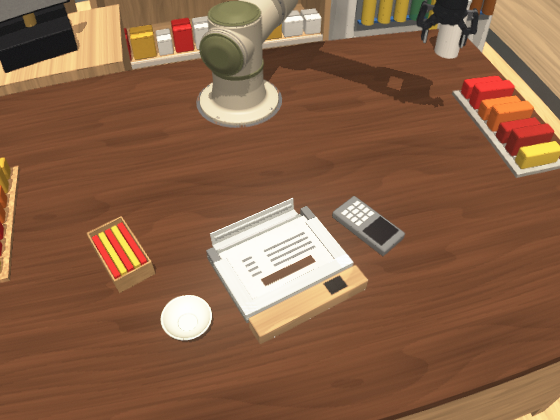

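Top view: the sign's foot is at about (225–320, 130–165), the switch at (250,153), and the open rail at (258–335, 215–240). The terminal is to the left, the dish and carton to the right. Next I'll get the foot's pose from its colour mask.

```bash
cat > h.py <<'E'
import numpy as np,cv2
from scipy.spatial.transform import Rotation as Ro
def rays(c,uv):
    h=c["img"].shape[0]; f=h/2/np.tan(np.radians(float(c["vfov"]))/2)
    K=np.array([[f,0,float(c["cx"])],[0,f,float(c["cy"])],[0,0,1]])
    p=cv2.undistortPoints(np.array(uv,float).reshape(-1,1,2),K,np.array([float(c["k1"]),0,0,0,0])).reshape(-1,2)
    return np.c_[p,np.ones(len(p))]
def pose(c,s=None):   # world_from_camera R,t
    if "R" in c: return c["R"].T,-c["R"].T@c["t"]
    T=c["tool_from_camera"];Rt=Ro.from_quat(s["orientation"]).as_matrix()
    return Rt@T[:3,:3],Rt@T[:3,3]+s["ee_pos"]
def onplane(c,uv,z,s=None):
    R,t=pose(c,s);d=rays(c,uv)@R.T
    return t+d*((z-t[2])/d[:,2])[:,None]
def project(c,X,s=None):
    R,t=pose(c,s);q=(np.atleast_2d(X)-t)@R;h=c["img"].shape[0]; f=h/2/np.tan(np.radians(float(c["vfov"]))/2)
    x=q[:,:2]/q[:,2:];x=x*(1+float(c["k1"])*(x**2).sum(1,keepdims=True))
    return x*f+[float(c["cx"]),float(c["cy"])]
def big(m):
    n,l,st,_=cv2.connectedComponentsWithStats(m.astype(np.uint8));return l==1+np.argmax(st[1:,4])
E
python3 - <<'E'
from h import *
for n,roi in(("top",(110,180,210,340)),("scene",(255,345,235,375))):
    c=dict(np.load(n+"1.npz"));hsv=cv2.cvtColor(c["img"],cv2.COLOR_RGB2HSV)
    a,b,d,e=roi;m=np.zeros(hsv.shape[:2],bool)
    sub=hsv[a:b,d:e];m[a:b,d:e]=(sub[...,0]>8)&(sub[...,0]<28)&(sub[...,1]>60)&(sub[...,2]>140)
    m=big(m);ct=max(cv2.findContours(m.astype(np.uint8),0,2)[0],key=len).reshape(-1,2)
    w=onplane(c,ct,.036)[:,:2];r=cv2.minAreaRect((w*1000).astype(np.float32));print(n,m.sum(),r,cv2.boxPoints(r))
    k=np.zeros_like(m);k[a:b,d:e]=sub[...,2]<70
    k=big(k);uv=np.argwhere(k)[:,::-1].mean(0);print("switch",uv,onplane(c,[uv],.039))
E
```

```text
top 1535 ((697.7928466796875, -6.377845764160156), (48.04706954956055, 251.57681274414062), 15.195359230041504) [[ 641.63873  108.71588]
 [ 707.5798  -134.06523]
 [ 753.94696 -121.47157]
 [ 688.0059   121.30954]]
switch [249.15254237 152.3559322 ] [[0.67994094 0.05179961 0.039     ]]
scene 3072 ((704.090576171875, -5.511688232421875), (70.6982650756836, 255.60838317871094), 18.069292068481445) [[ 630.8442   105.02534]
 [ 710.1254  -137.97697]
 [ 777.337   -116.04871]
 [ 698.0557   126.9536 ]]
switch [341.77272727 286.36363636] [[0.68783421 0.06234913 0.039     ]]
```

```bash
cat >> h.py <<'E'
YAW=np.radians(15.2); O=np.array([.5926,-.0349,0])
def S2W(p,yaw=None):
    y=YAW if yaw is None else yaw
    return O+Ro.from_euler('z',y).apply(np.array(p,float))
def W2S(X): return Ro.from_euler('z',-YAW).apply(np.array(X)-O)
QT=lambda tilt=0: Ro.from_matrix(Ro.from_euler('z',YAW).as_matrix()@np.array([[-1,0,0],[0,1,0],[0,0,-1.]]))*Ro.from_euler('y',tilt)
def delta(s,p,tilt=0):
    Rc=Ro.from_quat(s["orientation"]);print("rotvec",np.round((Rc.inv()*QT(tilt)).as_rotvec(),4),"shift(cur axes)",np.round(Rc.inv().apply(S2W(p)-s["ee_pos"]),4),"shift(target axes)",np.round(QT(tilt).inv().apply(S2W(p)-s["ee_pos"]),4))
def where(s): print("clock",round(float(s["clock"]),2),"sign mm",np.round(W2S(s["ee_pos"])*1000,1),"F sign",np.round(Ro.from_euler('z',-YAW).apply(s["contact_force"]),2),"rot err",np.round((Ro.from_quat(s["orientation"]).inv()*QT()).as_rotvec(),3),"open",round(float(s["opening"]),3))
E
python3 - <<'E'
from h import *
from station import robot,read_camera
s=robot.sense();where(s);delta(s,[-.05,0,.25]);c=read_camera("wrist");print(c["tool_from_camera"],c["vfov"])
E
```

```text
clock 0.1 sign mm [-234.   598.1  230.8] F sign [ 0.25 -0.01 -0.62] rot err [-0.001 -0.001 -0.677] open 0.085
rotvec [-1.000e-03 -6.000e-04 -6.771e-01] shift(cur axes) [-0.5181 -0.3509 -0.019 ] shift(target axes) [-0.184  -0.5981 -0.0192]
[[ 1.70429910e-04 -9.46492808e-01 -3.22724861e-01  8.42546601e-02]
 [ 9.99999594e-01 -1.24119642e-04  8.92116550e-04  4.27555025e-04]
 [-8.84438392e-04 -3.22724882e-01  9.46492403e-01 -1.43388463e-01]
 [ 0.00000000e+00  0.00000000e+00  0.00000000e+00  1.00000000e+00]] 62.54226738902826
```

Call:
jog_arm:
  rows: "0 0 -0.169 0 0 0 255;0 0 -0.169 0 0 0 255;0 0 -0.169 0 0 0 255;0 0 -0.17 0 0 0 255;0 0 0 -0.018 -0.059 -0.002 255;0 0 0 -0.018 -0.059 -0.002 255;0 0 0 -0.018 -0.059 -0.002 255;0 0 0 -0.018 -0.059 -0.002 255;0 0 0 -0.018 -0.059 -0.002 255;0 0 0 -0.018 -0.059 -0.002 255;0 0 0 -0.018 -0.059 -0.002 255;0 0 0 -0.018 -0.059 -0.002 255"

```text
clock: 1.65
ee_pos: [0.4735, 0.0614, 0.2474]
orientation: [-0.132, 0.991, 0.0, 0.0]
contact_force: [0.6, 1.0, -0.8]
opening: -0.0004
grip_force: 0.0
```

Call:
jog_arm:
  rows: "0 0 0 -0.018 -0.059 -0.001 255;0 0 0 -0.018 -0.059 -0.001 255;0 0 0 0 0 0 255;0 0 0 0 0 0 255"

```text
clock: 2.15
ee_pos: [0.5381, -0.0406, 0.249]
orientation: [-0.132, 0.991, 0.0, -0.0]
contact_force: [0.0, 0.5, -0.2]
opening: -0.0001
grip_force: 0.0
```

```bash
python3 - <<'E'
from h import *
from station import robot,read_camera
s=robot.sense();where(s);c=read_camera("wrist");np.savez("w1.npz",**c);np.savez("s1.npz",**s)
cv2.imwrite("pics/w1.png",c["img"][:,:,::-1])
E
```

```text
clock 2.15 sign mm [-54.1   8.7 249. ] F sign [ 0.13  0.48 -0.2 ] rot err [ 0.001 -0.001 -0.   ] open -0.0
```

View pics/w1.png

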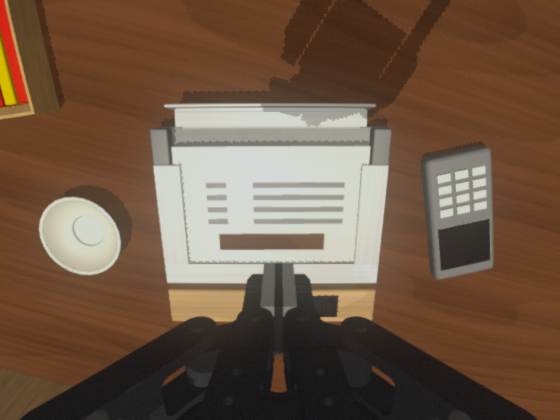

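The wrist picture has sign +x pointing down and +y to the right. The panel's near edge is at row ~145, the gutter spans rows 127–145, the rail's free edge is at row ~104 and the foot at rows 288–322.

```bash
python3 - <<'E'
from h import *
c=dict(np.load("w1.npz"));s=dict(np.load("s1.npz"));hsv=cv2.cvtColor(c["img"],cv2.COLOR_RGB2HSV)
m=np.zeros(hsv.shape[:2],bool);sub=hsv[270:345,150:400];m[270:345,150:400]=(sub[...,0]>8)&(sub[...,0]<28)&(sub[...,1]>60)&(sub[...,2]>110)
# foot: left/right edges & near edge & far edge
def line(pts,z):
    X=W2S(onplane(c,pts,z,s))*1000;v=cv2.fitLine(X[:,:2].astype(np.float32),cv2.DIST_HUBER,0,.01,.01).ravel();return np.round(X[:,:2].mean(0),1),np.round(np.degrees(np.arctan2(v[1],v[0])),2)
rows=[r for r in range(294,316)]
L=[(np.where(m[r])[0].min()-.5,r) for r in rows];Rr=[(np.where(m[r])[0].max()+.5,r) for r in rows]
cols=[u for u in range(180,235)]+[u for u in range(345,365)]
N=[(u,np.where(m[:,u])[0].min()-.5) for u in cols];F=[(u,np.where(m[:,u])[0].max()+.5) for u in range(180,200)]
print("left",line(L,.036),"right",line(Rr,.036),"near",line(N,.036),"far",line(F,.036))
g=cv2.cvtColor(c["img"],cv2.COLOR_RGB2GRAY).astype(int)
for u in(195,230,300,350):
    print(u,[(r,g[r,u],int(W2S(onplane(c,[(u,r)],.028,s))[0,0]*1000)) for r in range(98,160,1) if abs(g[r+1,u]-g[r-1,u])>12])
T=lambda uv,z:np.round(W2S(onplane(c,uv,z,s))*1000,1)
print("depth panel",[round(float(c["depth"][r,230]),4) for r in (107,118,135,150,200)])
R,t=pose(c,s)
for r in range(100,160,3):
    X=t+R@(rays(c,[(230,r)])[0]*c["depth"][r,230]);print(r,np.round(W2S(X)*1000,1),end=";")
E
```

```text
left (array([ 106. , -141.1]), np.float32(17.31)) right (array([106.3, 154.3]), np.float32(-7.18)) near (array([ 75.9, -27.4]), np.float32(89.94)) far (array([126.4, -99.5]), np.float32(-67.11))
195 [(102, np.int64(73), -129), (103, np.int64(116), -128), (104, np.int64(175), -127), (106, np.int64(185), -125), (108, np.int64(188), -123), (109, np.int64(205), -122), (126, np.int64(201), -105), (127, np.int64(190), -104), (128, np.int64(174), -103), (129, np.int64(162), -102), (140, np.int64(147), -90), (141, np.int64(122), -89), (145, np.int64(118), -85), (146, np.int64(156), -84), (147, np.int64(199), -83), (148, np.int64(213), -82)]
230 [(102, np.int64(83), -129), (103, np.int64(137), -128), (104, np.int64(195), -127), (105, np.int64(207), -126), (106, np.int64(168), -125), (107, np.int64(161), -124), (108, np.int64(204), -123), (110, np.int64(210), -121), (112, np.int64(209), -119), (126, np.int64(203), -105), (127, np.int64(190), -104), (128, np.int64(173), -102), (129, np.int64(161), -101), (141, np.int64(143), -89), (142, np.int64(124), -88), (145, np.int64(128), -85), (146, np.i
[... 1106 characters left out ...]
, (141, np.int64(123), -89), (144, np.int64(121), -86), (145, np.int64(134), -85), (146, np.int64(181), -84), (147, np.int64(211), -83)]
depth panel [0.3396, 0.3644, 0.3726, 0.3625, 0.3811]
100 [-130.5  -42.1    0.7];103 [-128.6  -36.1   47.1];106 [-125.7  -36.3   46.3];109 [-122.4  -37.9   35.3];112 [-118.4  -40.8   14.2];115 [-115.4  -40.8   15.4];118 [-112.3  -40.8   16. ];121 [-109.1  -41.1   14.8];124 [-106.1  -41.    16.4];127 [-103.   -41.1   16.9];130 [-99.5 -41.7  13.4];133 [-96.4 -41.6  14.9];136 [-93.2 -41.8  14.4];139 [-90.2 -41.6  16.7];142 [-86.8 -42.   14.8];145 [-83.5 -42.1  14.8];148 [-82.4 -40.3  29.2];151 [-79.2 -40.5  28.5];154 [-76.  -40.6  28.8];157 [-72.5 -41.   26.9];
```

Call:
jog_arm:
  rows: "0 0 0 0.016 -0.003 0.05 255;0 0 0 0.016 -0.003 0.05 255;0 0 0 0.017 -0.003 0.05 255;0 0 0 0 0 0.02 255;0 0 0 0 0 0.02 255;0 0 0 0 0 0.02 255;0 0 0 0 0 0.01 255;0 0 0 0 0 0.005 255;0 0 0 0 0 0.002 255;0 0 0 0 0 0 255"

```text
clock: 3.45
ee_pos: [0.4938, -0.0626, 0.0227]
orientation: [-0.132, 0.991, -0.0, 0.0]
contact_force: [0.7, 0.0, 0.5]
opening: -0.0003
grip_force: 0.0
```

```bash
cat > p.py <<'E'
from h import *
from station import robot
where(robot.sense())
E
python3 p.py
```

```text
clock 3.45 sign mm [-102.6   -0.8   22.7] F sign [ 0.73 -0.15  0.54] rot err [-0.     0.001  0.   ] open -0.0
```

Call:
jog_arm:
  rows: "0 0 0 -0.002 0 0.0015 255;0 0 0 -0.002 0 0 255;0 0 0 -0.001 0 0 255;0 0 0 -0.001 0 0 255;0 0 0 -0.001 0 0 255;0 0 0 -0.001 0 0 255;0 0 0 -0.001 0 0 255;0 0 0 0 0 0 255"

```text
clock: 4.45
ee_pos: [0.5023, -0.0602, 0.0208]
orientation: [-0.132, 0.991, 0.0, 0.0]
contact_force: [-0.1, 0.1, -0.1]
opening: 0.0
grip_force: 0.1
```

```bash
python3 p.py
```

```text
clock 4.45 sign mm [-93.8  -0.8  20.8] F sign [-0.07  0.13 -0.14] rot err [ 0.  0. -0.] open 0.0
```

Call:
jog_arm:
  rows: "0 0 0 -0.001 0 0 255;0 0 0 -0.001 0 0 255;0 0 0 0 0 0 255"

```text
clock: 4.82
ee_pos: [0.5043, -0.0597, 0.0208]
orientation: [-0.132, 0.991, -0.0, 0.0]
contact_force: [0.2, 0.0, 0.6]
opening: 0.0
grip_force: 0.0
```

Call:
jog_arm:
  rows: "0 0 0 -0.001 0 0 255;0 0 0 -0.001 0 0 255;0 0 0 0 0 0 255"

```text
clock: 5.2
ee_pos: [0.5059, -0.0591, 0.0208]
orientation: [-0.132, 0.991, 0.0, -0.0]
contact_force: [-2.8, -0.8, 1.4]
opening: -0.0001
grip_force: 1.4
```

Call:
jog_arm:
  rows: "0 0 0 -0.001 0 0 255;0 0 0 0 0 0 255"

```text
clock: 5.45
ee_pos: [0.5071, -0.0589, 0.0208]
orientation: [-0.132, 0.991, 0.0, -0.0]
contact_force: [-2.5, 0.1, 1.9]
opening: -0.0001
grip_force: 1.3
```

Call:
jog_arm:
  rows: "0 0 0 -0.001 0 0 255;0 0 0 0 0 0 255"

```text
clock: 5.7
ee_pos: [0.5079, -0.0586, 0.0207]
orientation: [-0.132, 0.991, 0.0, -0.0]
contact_force: [-4.7, -0.2, 2.7]
opening: -0.0001
grip_force: 2.1
```

```bash
python3 p.py
```

```text
clock 5.7 sign mm [-88.   -0.7  20.7] F sign [-4.59  1.02  2.7 ] rot err [ 0.    -0.001 -0.   ] open -0.0
```

Call:
jog_arm:
  rows: "0 0 0 -0.0005 0 0 255;0 0 0 0 0 0 255"

```text
clock: 5.95
ee_pos: [0.5079, -0.0585, 0.0207]
orientation: [-0.132, 0.991, 0.0, -0.001]
contact_force: [-6.7, 0.6, 3.1]
opening: -0.0002
grip_force: 3.4
```

Call:
jog_arm:
  rows: "0 0 0 -0.0005 0 0 255;0 0 0 0 0 0 255"

```text
clock: 6.2
ee_pos: [0.508, -0.0584, 0.0207]
orientation: [-0.132, 0.991, 0.0, -0.001]
contact_force: [-9.3, -0.4, 5.1]
opening: 0.0003
grip_force: 4.7
```

```bash
python3 p.py
```

```text
clock 6.2 sign mm [-87.8  -0.5  20.7] F sign [-9.07  2.06  5.12] rot err [ 0.001 -0.003  0.   ] open 0.0
```

Call:
jog_arm:
  rows: "0 0 0 0.004 0 0 255;0 0 0 0.005 0 0 255;0 0 0 0 0 -0.02 255;0 0 0 0 0 -0.05 255;0 0 0 0 0 -0.06 255;0 0 0 -0.01 0 -0.05 255;0 0 0 -0.01 0 -0.03 255;0 0 0 0 0 0 255;0 0 0 0 0 0 255"

```text
clock: 7.32
ee_pos: [0.5191, -0.0555, 0.2296]
orientation: [-0.132, 0.991, 0.0, -0.001]
contact_force: [0.4, -0.6, -0.3]
opening: 0.0004
grip_force: 0.0
```

```bash
python3 - <<'E'
from h import *
from station import robot,read_camera
s=robot.sense();where(s);c=read_camera("wrist");np.savez("w2.npz",**c);np.savez("s2.npz",**s)
cv2.imwrite("pics/w2.png",cv2.resize(c["img"][:,:,::-1],(800,600)))
g=cv2.cvtColor(c["img"],cv2.COLOR_RGB2GRAY).astype(int)
for u in(195,230,330,350):
    for z in(.028,.047): print(u,z,[(r,int(g[r,u]),round(float(W2S(onplane(c,[(u,r)],z,s))[0,0]*1000),1)) for r in range(80,200) if abs(g[r+1,u]-g[r-1,u])>25])
E
```

```text
clock 7.33 sign mm [-76.3  -0.6 229.6] F sign [ 0.25 -0.68 -0.3 ] rot err [ 0.001 -0.001 -0.   ] open 0.0
195 0.028 [(128, 80, -127.5), (129, 141, -126.5), (130, 196, -125.5), (133, 205, -122.6), (151, 186, -104.8), (152, 169, -103.8), (171, 140, -84.3), (172, 118, -83.3), (176, 116, -79.1), (177, 144, -78.1), (178, 192, -77.0)]
195 0.047 [(128, 80, -129.3), (129, 141, -128.3), (130, 196, -127.4), (133, 205, -124.7), (151, 186, -107.8), (152, 169, -106.9), (171, 140, -88.5), (172, 118, -87.5), (176, 116, -83.6), (177, 144, -82.6), (178, 192, -81.6)]
230 0.028 [(127, 73, -128.2), (128, 103, -127.2), (129, 164, -126.3), (130, 201, -125.3), (133, 210, -122.4), (151, 185, -104.6), (152, 167, -103.6), (171, 139, -84.2), (176, 121, -79.0), (177, 148, -77.9), (178, 198, -76.9)]
230 0.047 [(127, 73, -129.9), (128, 103, -129.0), (129, 164, -128.1), (130, 201, -127.2), (133, 210, -124.4), (151, 185, -107.6), (152, 167, -106.7), (171, 139, -88.4), (176, 121, -83.4), (177, 148, -82.5), (178, 198, -81.5)]
330 0.028 [(128, 91, -127.2), (129, 128, -126.3), (132, 138, -123.3), (133, 181, -122.4), (134, 208, -121.4), (150, 197, -105.6), (151, 180, -104.6), (171, 149, -84.2), (172, 131, -83.1), (176, 124, -78.9), (177, 148, -77.9), (178, 196, -76.8)]
330 0.047 [(128, 91, -129.0), (129, 128, -128.1), (132, 138, -125.4), (133, 181, -124.4), (134, 208, -123.5), (150, 197, -108.6), (151, 180, -107.6), (171, 149, -88.3), (172, 131, -87.3), (176, 124, -83.4), (177, 148, -82.4), (178, 196, -81.4)]
350 0.028 [(128, 79, -127.3), (129, 120, -126.4), (130, 150, -125.4), (132, 164, -123.5), (133, 204, -122.5), (150, 198, -105.7), (151, 180, -104.7), (171, 142, -84.2), (177, 144, -77.9), (178, 192, -76.9)]
350 0.047 [(128, 79, -129.1), (129, 120, -128.2), (130, 150, -127.3), (132, 164, -125.5), (133, 204, -124.5), (150, 198, -108.6), (151, 180, -107.7), (171, 142, -88.4), (177, 144, -82.4), (178, 192, -81.5)]
```

View pics/w2.png

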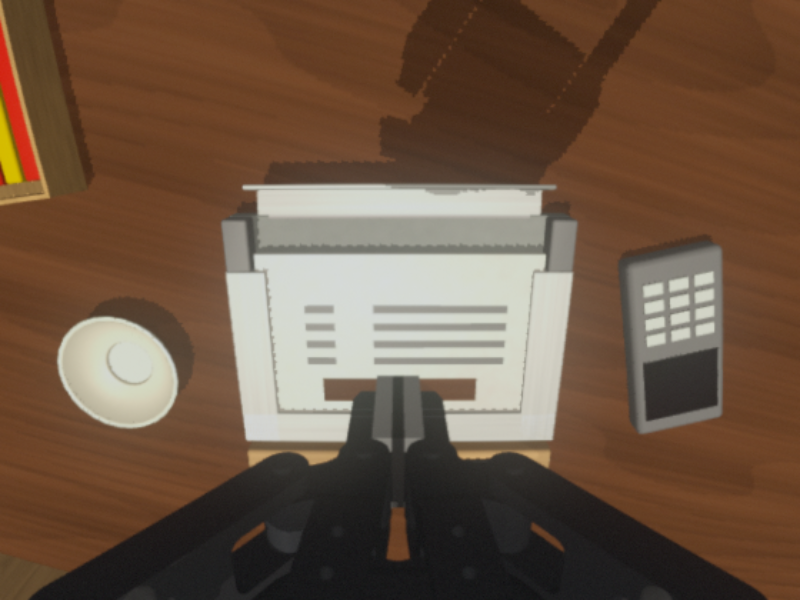

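The wrist view shows the panel square, with its edge at row ~177 (x ≈ −77.5 mm). The rail edge is at −128, so the frame sits about 3 mm near and the expected home is −77. The panel is home, so next I go outside the rail.

Call:
jog_arm:
  rows: "0 0 0 0.037 0 0.05 255;0 0 0 0.037 0 0.04 255;0 0 0 0 0 0.04 255;0 0 0 0 0 0.04 255;0 0 0 0 0 0.018 255;0 0 0 0 0 0 255;0 0 0 -0.003 0 0 255;0 0 0 -0.003 0 0 255;0 0 0 -0.001 0 0 255;0 0 0 0 0 0 255"

```text
clock: 8.62
ee_pos: [0.4551, -0.0731, 0.043]
orientation: [-0.132, 0.991, -0.0, 0.0]
contact_force: [-0.4, 0.5, -0.9]
opening: -0.0003
grip_force: 0.0
```

```bash
python3 p.py
```

```text
clock 8.62 sign mm [-142.7   -0.8   43. ] F sign [-0.31  0.55 -0.9 ] rot err [-0.  0.  0.] open -0.0
```

Call:
jog_arm:
  rows: "0 0 0 -0.002 0 0.001 255;0 0 0 -0.002 0 0 255;0 0 0 -0.002 0 -0.001 255;0 0 0 -0.002 0 -0.0015 255"

```text
clock: 9.12
ee_pos: [0.462, -0.0711, 0.0441]
orientation: [-0.132, 0.991, 0.0, -0.001]
contact_force: [-3.0, -1.9, -0.4]
opening: 0.0002
grip_force: 2.1
```

Call:
jog_arm:
  rows: "0 0 0 -0.002 0 -0.0015 255;0 0 0 -0.002 0 -0.0012 255"

```text
clock: 9.38
ee_pos: [0.4663, -0.0698, 0.0468]
orientation: [-0.132, 0.991, 0.0, -0.001]
contact_force: [-2.7, -1.7, -1.9]
opening: -0.0002
grip_force: 1.5
```

```bash
python3 p.py
```

```text
clock 9.38 sign mm [-131.    -0.6   46.8] F sign [-3.   -0.91 -1.86] rot err [ 0.001 -0.001 -0.   ] open -0.0
```

Call:
jog_arm:
  rows: "0 0 0 -0.0023 0 -0.0011 255;0 0 0 -0.0024 0 -0.001 255;0 0 0 -0.0024 0 -0.0008 255;0 0 0 -0.0025 0 -0.0006 255"

```text
clock: 9.88
ee_pos: [0.476, -0.0673, 0.0506]
orientation: [-0.132, 0.991, 0.0, 0.0]
contact_force: [-2.8, 0.2, -0.7]
opening: 0.0001
grip_force: 1.2
```

Call:
jog_arm:
  rows: "0 0 0 -0.0025 0 -0.0005 255;0 0 0 -0.0025 0 -0.0002 255;0 0 0 -0.0025 0 0 255"

```text
clock: 10.25
ee_pos: [0.4834, -0.0654, 0.0513]
orientation: [-0.132, 0.991, -0.0, 0.0]
contact_force: [-2.8, -0.5, -1.2]
opening: -0.0001
grip_force: 0.9
```

```bash
python3 p.py
```

```text
clock 10.25 sign mm [-113.4   -0.8   51.3] F sign [-2.83  0.25 -1.21] rot err [-0.     0.001 -0.   ] open -0.0
```

Next to past the centre, then follow the rail down.

Call:
jog_arm:
  rows: "0 0 0 -0.0025 0 0 255;0 0 0 -0.0025 0 0.0003 255;0 0 0 -0.0025 0 0.0005 255;0 0 0 -0.0025 0 0.0006 255"

```text
clock: 10.75
ee_pos: [0.4932, -0.0629, 0.0499]
orientation: [-0.132, 0.991, -0.0, 0.0]
contact_force: [0.1, -0.4, -0.7]
opening: -0.0001
grip_force: 0.0
```

Call:
jog_arm:
  rows: "0 0 0 -0.0025 0 0.0007 255;0 0 0 -0.0025 0 0.001 255;0 0 0 0 0 0 255"

```text
clock: 11.12
ee_pos: [0.4976, -0.0615, 0.048]
orientation: [-0.132, 0.991, 0.0, -0.0]
contact_force: [-0.7, -0.1, 0.3]
opening: 0.0003
grip_force: 0.0
```

```bash
python3 p.py
```

```text
clock 11.12 sign mm [-98.6  -0.8  48. ] F sign [-0.67  0.12  0.28] rot err [ 0. -0. -0.] open 0.0
```

Call:
jog_arm:
  rows: "0 0 0 0 0 -0.04 255;0 0 0 -0.02 0 -0.05 255;0 0 0 -0.04 0.03 -0.05 255;0 0 0 -0.04 0.03 -0.03 255;0 0 0 0 0 0 255;0 0 0 0 0 0 255"

```text
clock: 11.88
ee_pos: [0.574, 0.0177, 0.2113]
orientation: [-0.132, 0.991, 0.0, -0.001]
contact_force: [0.2, 0.6, -0.2]
opening: -0.0004
grip_force: 0.0
```

```bash
python3 - <<'E'
from h import *
from station import robot,read_camera
s=robot.sense();where(s);c=read_camera("wrist");np.savez("w3.npz",**c);np.savez("s3.npz",**s)
cv2.imwrite("pics/w3.png",cv2.resize(c["img"][:,:,::-1],(800,600)))
R,t=pose(c,s)
for u in (210,):
  for r in range(90,270,6):
    X=t+R@(rays(c,[(u,r)])[0]*c["depth"][r,u]);print(r,np.round(W2S(X)*1000,1),end=";")
print(project(c,S2W([.108,.06,.0385]),s))
E
```

```text
clock 11.88 sign mm [ -4.1  55.7 211.3] F sign [ 0.4   0.52 -0.21] rot err [ 0.001 -0.002 -0.   ] open -0.0
90 [-90.8  -3.7  32.1];96 [-85.6  -3.6  34. ];102 [-80.5  -4.   33.8];108 [-75.2  -4.5  32.7];114 [-69.9  -4.8  32.6];120 [-64.3  -5.9  28.4];126 [-58.8  -6.3  27.7];132 [-53.4  -6.3  29.3];138 [-48.1  -6.3  31. ];144 [-42.2  -7.   28.9];150 [-36.4  -7.5  27.9];156 [-31.1  -7.4  30.3];162 [-25.   -8.1  28.6];168 [-19.6  -8.1  30.2];174 [-13.5  -8.6  29.3];180 [-7.6 -9.  29.4];186 [-1.5 -9.4 29.2];192 [ 4.7 -9.9 28.7];198 [ 10.7 -10.2  29.1];204 [ 17.2 -10.7  28.4];210 [ 23.2 -10.9  29.3];216 [ 30.1 -11.6  27.7];222 [ 36.1 -11.8  29. ];228 [ 42.  -11.9  30.5];234 [ 49.3 -12.7  28.8];240 [ 53.8 -12.1  33.8];246 [ 60.3 -12.4  34. ];252 [ 67.4 -13.   33.3];258 [ 74.4 -13.5  33.1];264 [ 84.3 -15.3  27.4];[[280.96354597 289.09717568]]
```

View pics/w3.png

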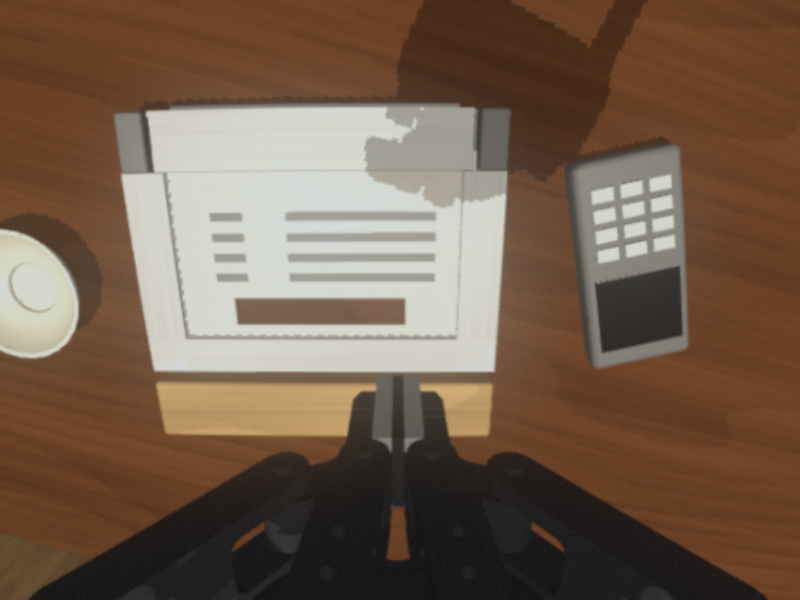

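The rail is shut: the flange reads level at z≈33 with its edge at x≈−65. The gripper hides the rocker, so I shift aside to see it.

Call:
jog_arm:
  rows: "0 0 0 0 -0.035 0 255;0 0 0 0 -0.035 0 255;0 0 0 0 0 0 255;0 0 0 0 0 0 255"

```text
clock: 12.42
ee_pos: [0.5924, -0.0496, 0.2117]
orientation: [-0.132, 0.991, 0.0, -0.001]
contact_force: [-0.2, -0.1, -0.2]
opening: -0.0003
grip_force: 0.0
```

```bash
python3 - <<'E'
from h import *
from station import robot,read_camera
s=robot.sense();where(s);c=read_camera("wrist");np.savez("w4.npz",**c);np.savez("s4.npz",**s)
p=project(c,S2W([[.108,.06,.0385],[.086,.125,.036],[.132,.125,.036],[.086,-.125,.036],[.108,.075,.0445]]),s);print(p)
u,v=p[0].astype(int);x0,y0=u-60,v-55
im=cv2.resize(c["img"][y0:y0+100,x0:x0+140],None,fx=5,fy=5,interpolation=cv2.INTER_CUBIC);cv2.imwrite("pics/w4.png",im[:,:,::-1]);print(x0,y0)
g=cv2.cvtColor(c["img"],cv2.COLOR_RGB2HSV)[...,2]
k=np.zeros(g.shape,np.uint8);k[v-30:v+30,u-40:u+40]=g[v-30:v+30,u-40:u+40]<80
k=big(k);ct=np.argwhere(k)[:,::-1];print(ct.min(0),ct.max(0),k.sum());X=W2S(onplane(c,ct.astype(float),.0375,s))*1000
print("switch rect sign",cv2.minAreaRect(X[:,:2].astype(np.float32)))
E
```

```text
clock 12.43 sign mm [ -4.  -14.2 211.7] F sign [-0.18 -0.06 -0.24] rot err [ 0.001 -0.001 -0.001] open -0.0
[[347.05217963 288.28647971]
 [409.34088936 268.10222181]
 [403.79618481 305.30712286]
 [170.82750228 268.75797719]
 [362.41141641 291.21465611]]
287 233
[331 275] [366 297] 790
switch rect sign ((106.04621887207031, 62.049278259277344), (36.95880126953125, 26.841135025024414), 89.43618774414062)
```

View pics/w4.png

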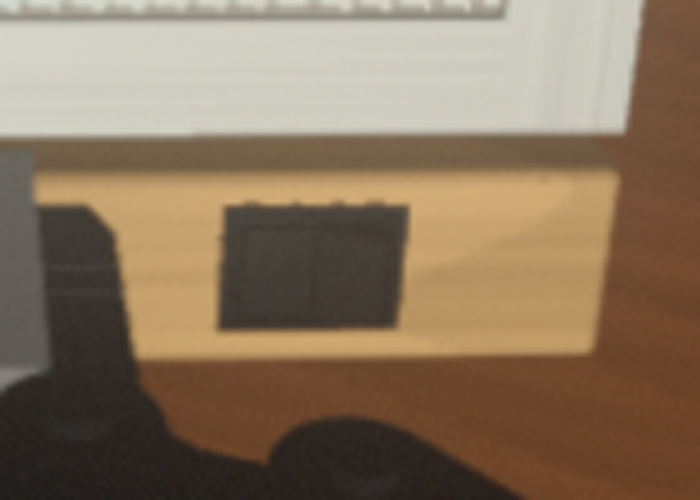

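The rocker bezel spans crop px (220–408, 205–330), so its centre is near sign (106, 62) in my frame. The +y end is at y≈75.

Call:
jog_arm:
  rows: "0 0 0 -0.055 0.045 0.04 255;0 0 0 -0.055 0.044 0.04 255;0 0 0 0 0 0.03 255;0 0 0 0 0 0.03 255;0 0 0 0 0 0.013 255;0 0 0 0 0 0 255;0 0 0 0 0 0 255"

```text
clock: 13.35
ee_pos: [0.6574, 0.0386, 0.0793]
orientation: [-0.132, 0.991, -0.0, 0.001]
contact_force: [0.4, -0.6, -0.1]
opening: -0.0001
grip_force: 0.0
```

```bash
python3 p.py
```

```text
clock 13.35 sign mm [81.8 54.  79.3] F sign [ 0.26 -0.66 -0.05] rot err [-0.001  0.002 -0.   ] open -0.0
```

Rows were capped by the speed limit. I'll make up the remainder and go down to z≈50.

Call:
jog_arm:
  rows: "0 0 0 -0.012 0.01 0 255;0 0 0 -0.012 0.011 0 255;0 0 0 0 0 0.012 255;0 0 0 0 0 0.012 255;0 0 0 0 0 0.004 255;0 0 0 0 0 0 255"

```text
clock: 14.1
ee_pos: [0.6742, 0.0649, 0.0494]
orientation: [-0.132, 0.991, 0.0, -0.0]
contact_force: [0.6, 0.1, 0.3]
opening: -0.0002
grip_force: 0.0
```

```bash
python3 p.py
```

```text
clock 14.1 sign mm [104.9  74.9  49.4] F sign [ 0.64 -0.05  0.26] rot err [ 0.    -0.001 -0.001] open -0.0
```

Call:
jog_arm:
  rows: "0 0 0 0 0 0.002 255;0 0 0 0 0 0.002 255;0 0 0 0 0 0.001 255;0 0 0 0 0 0 255"

```text
clock: 14.6
ee_pos: [0.6744, 0.0652, 0.0447]
orientation: [-0.132, 0.991, -0.0, -0.0]
contact_force: [-0.4, 0.6, -0.5]
opening: -0.0001
grip_force: 0.0
```

Call:
jog_arm:
  rows: "0 0 0 0 0 0.001 255;0 0 0 0 0 0 255"

```text
clock: 14.85
ee_pos: [0.6746, 0.0652, 0.0442]
orientation: [-0.132, 0.991, -0.0, 0.0]
contact_force: [-1.3, -0.6, 3.9]
opening: 0.0003
grip_force: 1.8
```

Call:
jog_arm:
  rows: "0 0 0 0 0 0.001 255;0 0 0 0 0 0 255"

```text
clock: 15.1
ee_pos: [0.6745, 0.0655, 0.0432]
orientation: [-0.132, 0.991, 0.0, 0.0]
contact_force: [-0.5, 1.2, 4.3]
opening: 0.0001
grip_force: 2.3
```

Call:
jog_arm:
  rows: "0 0 0 0 0 0.001 255;0 0 0 0 0 0 255"

```text
clock: 15.35
ee_pos: [0.6743, 0.0651, 0.0413]
orientation: [-0.132, 0.991, -0.0, -0.0]
contact_force: [0.2, 0.1, -0.3]
opening: 0.0
grip_force: 0.0
```

Call:
jog_arm:
  rows: "0 0 0 0 0 0.001 255;0 0 0 0 0 0 255"

```text
clock: 15.6
ee_pos: [0.6743, 0.0651, 0.0403]
orientation: [-0.132, 0.991, -0.0, -0.0]
contact_force: [0.2, -0.2, -0.2]
opening: -0.0002
grip_force: 0.0
```

Call:
jog_arm:
  rows: "0 0 0 0 0 0.0005 255;0 0 0 0 0 0 255"

```text
clock: 15.85
ee_pos: [0.6744, 0.0652, 0.0402]
orientation: [-0.132, 0.991, -0.0, -0.0]
contact_force: [-0.3, 0.6, 0.1]
opening: 0.0004
grip_force: 0.0
```

It snapped over. I'll retreat and check all of it.

Call:
jog_arm:
  rows: "0 0 0 0 0 -0.02 255;0 0 0 0 0 -0.04 255;0 0 0 0.01 -0.01 -0.04 255;0 0 0 0.03 -0.03 -0.03 255;0 0 0 0.03 -0.03 -0.02 255;0 0 0 0.03 -0.03 0 255;0 0 0 0 0 0 255;0 0 0 0 0 0 255"

```text
clock: 16.85
ee_pos: [0.6045, -0.0572, 0.1913]
orientation: [-0.132, 0.991, -0.0, 0.001]
contact_force: [0.2, 0.0, 0.5]
opening: -0.0003
grip_force: 0.0
```

```bash
python3 - <<'E'
from h import *
from station import robot,read_camera
s=robot.sense();where(s);c=read_camera("wrist")
cv2.imwrite("pics/w5.png",cv2.resize(c["img"][60:340,120:493,::-1],(800,600)))
R,t=pose(c,s)
for Y in (.050,.055,.068,.074):
    z=[]
    for x in np.arange(.099,.112,.003):
        u,v=project(c,S2W([x,Y+.002,.04]),s)[0].round().astype(int);z.append((W2S(t+R@(rays(c,[(u,v)])[0]*c["depth"][v,u]))*1000)[2])
    print("switch z at y",Y,np.round(np.median(z),1))
E
```

```text
clock 16.85 sign mm [  5.6 -24.6 191.3] F sign [ 0.23 -0.04  0.49] rot err [-0.001  0.001 -0.   ] open -0.0
switch z at y 0.05 44.4
switch z at y 0.055 41.0
switch z at y 0.068 39.1
switch z at y 0.074 39.4
```

View pics/w5.png

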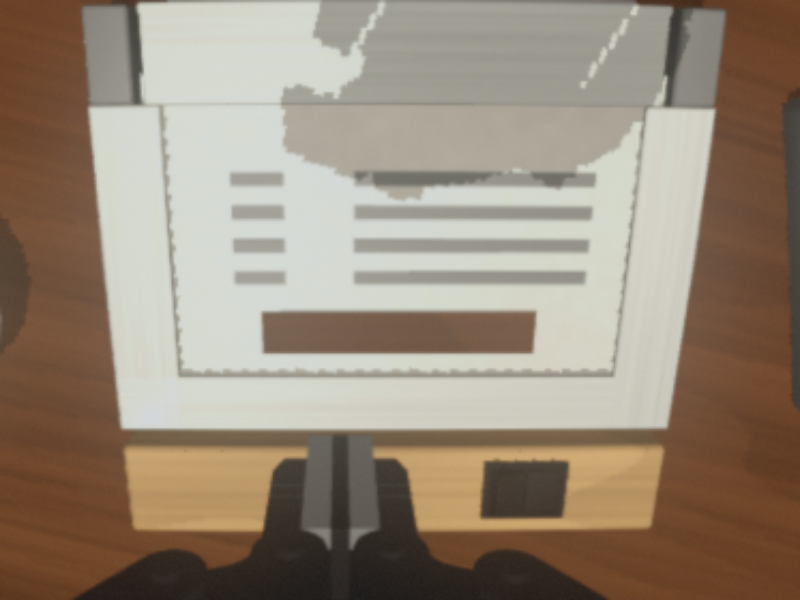

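The picture shows the rail shut flush over the panel (crop rows 0–105). The rocker at (525,490) now has its −y half raised (44 mm) and its +y half level (39 mm), so it is on.

```bash
python3 -c "
from station import robot
print(robot.job_done())"
```

```text
the job is handed in; nothing more can be done
None
```

I slid the panel in to its stop, snapped the near rail shut over it and switched the sign on at the rocker, touching nothing else on the counter; the job was handed in at about 17 s, and no verdict came back.

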